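# Tip the bearing cover onto its back and lay it in the foam insert

### The job

A bearing cover is standing on its long edge on the bench. Tip it over where it stands with a light push so that it drops flat on its back with the square boss up (not onto the boss, and do not lift it to turn it), leave it lying loose for a moment, then pick it up by the boss and lay it fully home, flat, in the cutout of its own shape in the foam insert. Let go of it there and leave the other things on the bench where they are.

Things in the scene. Friction and masses are not known exactly. Their poses are not given: they have to be found in the camera images.
- cover_mid (a point): Loose aluminium bearing cover, 0.15-0.31 kg: plate 84 (y) x 52 (z) x 12 mm with a 34 mm square boss, 16 mm proud, on its front (28 mm thick in all) and a lug on one long side (T outline). Point on the boss's axis, mid-plate, 14 mm from the flat back. +x out of the boss, +z to the lug. It starts standing, z up, point 26 mm above the bench, boss towards the robot within 52 degrees either way; lying: x up, 14 mm.
- lug_top (a point): Front corner line of the cover's lug: middle of its end, on the front face (12 mm from the back face), 38 mm from cover_mid along +z. The lug is 30 mm wide, 12 mm long and 12 mm thick; standing, it is the top of the cover, 64 mm above the bench, and the plate's front face is bare from 43 mm up. Pushed backwards at the top, the cover passes its balance at about 15 degrees and falls on its back.
- insert: Fixed grey foam insert (darker top, lighter floor) in a shallow tray, 138 (x) x 188 (y) mm, top 30 mm above the bench. Origin at the centre of its underside, z up. Three cutouts 10 mm deep: the T-shaped one (towards +y), a smaller plain rectangle 56 x 44 mm (towards -y), empty, for another part, and a slot along the -x side with a pin punch fixed in it.
- cutout (a point): Where cover_mid must be when the cover is home in the T-shaped cutout: 34 mm above the bench, over its floor at 20 mm (the plate then stands 2 mm proud of the foam). Axes as the insert: +x is the way the lug must point, y along the 84 mm width, z up. The cutout is 2 mm larger than the cover on every side; its upper 4 mm slope outwards at 45 degrees as a lead-in.
- nut: Loose steel hex nut, 34 x 39 x 16 mm, lying on the bench; leave alone. Origin at the centre of its underside.
- bolt: Loose short hex bolt, 59 x 22 x 20 mm, lying on the bench; leave alone. Origin at the centre of its underside.
- pliers: Loose long-nose pliers with blue grips, 166 x 57 x 14 mm, lying on the bench; leave alone. Origin at the centre of the underside.
- tape: Loose yellow tape measure, 73 x 73 x 34 mm, on the bench; leave alone. Origin at the centre of its underside.
- long_bolt: Loose long hex bolt, 90 x 26 x 23 mm, lying on the bench; leave alone. Origin at the centre of its underside.
There are look-alikes about, which are no part of the job. What is meant by the part that bears cover_mid is not black, purple or red, and is the larger of those in its own colour.

How it is judged:
On the way:
1. the cover lies on the bench flat on its back, boss up, its middle within 0.10 m of where it stood, at rest and not touched by the fingers (angle between cover_mid's own x axis and vertical below 0.08 rad and height (world z) of cover_mid below 0.019 m and distance of cover_mid from where it was at the start of the episode below 0.1 m and contact force between the fingers and cover below 0.2 N and linear speed of cover below 0.03 m/s), for 0.2 s.
At the end, for the whole second after the job is handed in: The cover lies at rest and released in the T-shaped cutout, boss up: its middle within 5 mm sideways and 2.5 mm in height of the seated place, tilted less than 0.06 rad, its lug direction within 0.12 rad of the cutout's (horizontal distance between cover_mid and cutout below 0.005 m and z of cover_mid in the frame of cutout between -0.004 and 0.0025 m and angle between cover_mid's own x axis and vertical below 0.06 rad and angle between the z axis of cover_mid and the x axis of cutout, either way round below 0.12 rad and linear speed of cover below 0.02 m/s and contact force between the fingers and cover below 0.2 N); the robot touches nothing.
It fails at once if the cover is tipped onto its boss side (angle between cover_mid's own x axis and vertical above 2.2 rad).
It fails at once if the cover is lifted off the bench before it lies on its back (angle between cover_mid's own x axis and vertical above 0.6 rad and height (world z) of cover_mid above 0.045 m).
It fails at once if the nut, a bolt, the pliers or the tape measure is moved by more than 25 mm (distance of any of nut, bolt, pliers, tape, long_bolt from where it was at the start of the episode above 0.025 m).
It also fails if it takes over 59 s, if anything falls off the work surface, if the arm or the gripper's body presses on something with over 40 N, if the wrist force passes 120 N, or if a joint passes its speed limit or range.

### The arm

A 6-joint arm with a two-finger parallel gripper is mounted at the origin on a cart in front of the work surface, level with it; the furniture and walls round the work are solid. World frame = base frame: x ahead of the robot, y to its left, z up, the work surface at z = 0. Lengths are in m, angles in rad, forces in N, time in s.
With the tool pointing down it reaches from about 0.25 to 0.725 m from the base axis. Payload 4 kg.
Tool frame: the origin (TCP) lies on the centre line of the jaws, within the pads' length; the fingertips stand 17 mm ahead of it and the grasp point (between the pads) lies 2 mm behind it; z points along the fingers, y is the line along which they close (so a half turn about z gives the same grasp; the last joint's range is limited). The gripper opens to 85 mm and grips with 20 to 120 N. Pads are 22 mm wide; open, the fingers measure 114 mm over their backs; the gripper's body (76 mm by 85 mm) begins 54 mm behind the grasp point. The pads swing forward as they close: fully open they stand 13 mm farther back than shut.
Start: joints at [-1.138, 0.241, 0.005, 1.335, 0, 1.571], TCP at [0.21, -0.454, 0.248] pointing down, gripper open.
Joint ranges: [-2.72, 2.72], [-1.05, 1.87], [-1.09, 1.28], [-1.99, 2.15], [-1.42, 1.44], [-3.14, 3.14]. Speed limits (rad/s): [2.79, 2.79, 3.14, 3.14, 3.14, 3.14].

### API

Orientations are given as a unit quaternion [x, y, z, w].
In Python, from workcell import get_obs, imaging, order gives the robot as it stands.
- The arm moves only by the tool apply_moves, never from a script. Its argument "targets" is a list that holds one entry, the list of rows, each a list of 5 numbers: the shift along the world's x, y, z in units of 40 mm (1.0 is 40 mm), then the turn about the world's z in degrees, then the gripper command: -1 is shut, 1 is fully open, values between are in proportion. In form: [[[dx, dy, dz, turn, fingers], ...]]. A call has 1 to 8 rows; each row shifts and turns the commanded pose from where the row before left it; what a row does not reach is not made up. A row lasts 1/12 s, in which the tool goes at most 41.7 mm and 7.16 degrees, less where a joint would pass 70% of its speed; a pose out of reach is approached as far as the arm can. A call is refused whole if a number of a shift passes 1 or a number of a turn 7.16, either way. A call with a gripper value outside its range is refused whole. The fingers move at their own pace and stop on an object; the grip force is fixed at half the most. Time passes only in rows, so rows that do not move let the fingers close. It gives the time, the measured TCP pose, the force, the opening and the grip force at its end, in the units of the state.
- get_obs(): the state, without advancing time (a new reading comes with each control period).
- imaging.camera(name): name is "side" or "top"; returns (picture, depth): 420x560x3 uint8, blue, green, red; 420x560 float32, m along the optical axis (not along the pixel's ray), 0 where there is no reading.
- imaging.get_calibration(name): a dict with "camera_matrix" (3x3 intrinsics, pixels), "eye" and "rotation" of the camera in the world. Camera axes: x right, y down, z forward; pixel columns grow to the right and rows downward; lengths in m; the calibration is good to about 2 mm. A picture is of the moment at which its call begins. get_calibration takes no time and is no camera call.
- order.job_done(): hands the job in; it is judged then, once.
The state is a dict: "clock": time; "joint_pos": joint angles; "joint_vel": joint speeds; "tau": joint torques, N m; "eef_pos": TCP position; "tool_rot": TCP orientation; "ft_force": force on the tool from outside, world axes, zero at the start; "ft_torque": the same for the moment, N m; "grip_width": finger opening in m; "grasp_force": force on a finger pad.
Only numpy, scipy, OpenCV 4.12 (cv2) and the standard library are available. Lean on these libraries where they do the work, as an engineer would, in place of code of your own. Each camera call takes 0.05 s, during which the arm holds its last target. There are 200 camera calls.

## Working session

There is one attempt and no reset: what is moved stays moved. The work goes in short steps, Python scripts to look and compute and a tool call to move; the robot and the scene stay as the last step left them, time stands still between calls to the robot, and variables do not carry over. Pictures are saved under pics/ and viewed, at most 10 in all, crops included, and the job is handed in when it is done.

Besides the shell and the picture viewer there is one more tool, called after "Emit:" by a JSON object that holds its "name" and its "arguments". apply_moves: Moves the arm, as the interface text tells. Its arguments: {"type":"object","properties":{"targets":{"type":"array","items":{"type":"array","items":{"type":"array","items":{"type":"number"}}}}},"required":["targets"]}

```bash
mkdir -p pics; ls; cat > h.py <<'E'
import numpy as np, cv2
from workcell import get_obs, imaging, order
def cal(n):
    c=imaging.get_calibration(n); return np.array(c["camera_matrix"]),np.array(c["eye"]),np.array(c["rotation"])
def pts(n,uv,d):
    K,e,R=cal(n); uv=np.atleast_2d(uv).astype(float); d=np.atleast_1d(d)
    r=np.c_[uv,np.ones(len(uv))]@np.linalg.inv(K).T
    return (r*d[:,None])@R.T+e
def plane(n,uv,z):
    K,e,R=cal(n); uv=np.atleast_2d(uv).astype(float)
    r=np.c_[uv,np.ones(len(uv))]@np.linalg.inv(K).T@R.T
    return e+r*((z-e[2])/r[:,2])[:,None]
def cloud(n,depth):
    v,u=np.mgrid[:420,:560]; P=pts(n,np.c_[u.ravel(),v.ravel()],depth.ravel()).reshape(420,560,3)
    P[depth==0]=np.nan; return P
E
python3 - <<'E'
from h import *
for n in("side","top"):
    p,d=imaging.camera(n); cv2.imwrite(f"pics/{n}0.png",p); np.save(n+"0.npy",d)
    c=imaging.get_calibration(n); print(n,c["eye"],np.round(c["rotation"],3).tolist(),c["camera_matrix"])
o=get_obs(); print({k:np.round(v,3).tolist() for k,v in o.items()})
E
```

```text
pics
side [ 0.36526618 -0.8986411   0.71577066] [0.889, -0.085, 0.036, -0.448] [[489.21357763   0.         270.58722508]
 [  0.         489.21357763 205.5633654 ]
 [  0.           0.           1.        ]]
top [ 0.44663438 -0.04130428  0.99794505] [0.717, -0.696, 0.035, -0.027] [[418.573761     0.         273.17616186]
 [  0.         418.573761   204.21451266]
 [  0.           0.           1.        ]]
{'clock': 0.1, 'joint_pos': [-1.138, 0.241, 0.004, 1.335, 0.0, 1.571], 'joint_vel': [-0.001, -0.001, 0.004, 0.001, -0.002, -0.001], 'tau': [-0.0, -37.314, 25.301, 0.011, -0.0, -0.0], 'eef_pos': [0.209, -0.453, 0.247], 'tool_rot': [0.977, 0.215, -0.0, -0.001], 'ft_force': [-0.354, 0.401, 0.43], 'ft_torque': [0.034, -0.014, -0.011], 'grasp_force': 0.0, 'grip_width': 0.085}
```

Rotation is a quaternion; I'll convert it.

```bash
sed -i 's/^import numpy.*/import numpy as np, cv2\nfrom scipy.spatial.transform import Rotation as Ro/; s/np.array(c\["rotation"\])/Ro.from_quat(c["rotation"]).as_matrix()/' h.py
python3 - <<'E'
from h import *
for n in("side","top"):
    print(n,cal(n)[2].round(2).tolist())
    P=cloud(n,np.load(n+"0.npy")); print(np.nanmedian(P.reshape(-1,3),0))
E
```

```text
side [[0.98, -0.12, 0.14], [-0.18, -0.58, 0.79], [-0.01, -0.8, -0.6]]
[ 0.54511502 -0.12158698  0.01372533]
top [[0.03, -1.0, 0.09], [-1.0, -0.03, -0.01], [0.01, -0.09, -1.0]]
[ 0.51979509 -0.06729968  0.00121241]
```

View pics/top0.png

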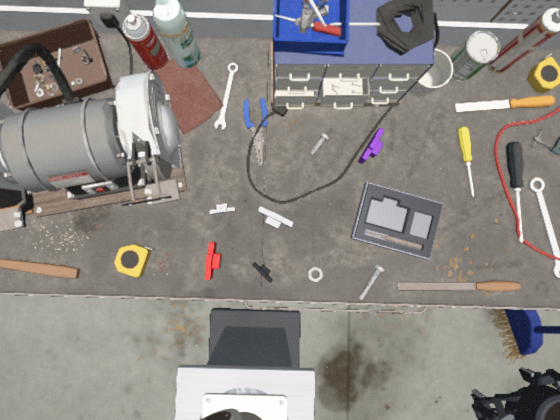

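View pics/side0.png

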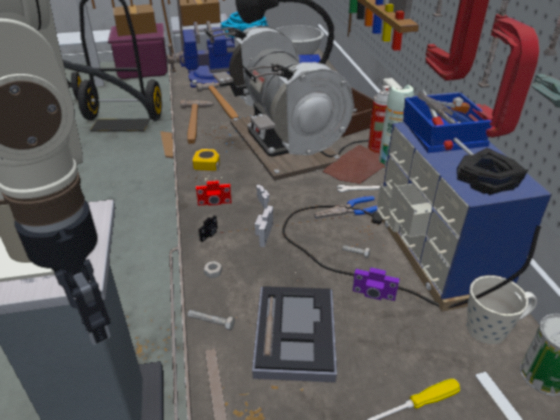

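Candidates: silver large (275,216), silver small (222,209), red (212,261), black (262,271) and purple (373,145), all in the top picture. By the description it is the larger silver one at (275,216). I'll check it in a close crop and measure.

```bash
python3 - <<'E'
from h import *
t=cv2.imread("pics/top0.png"); s=cv2.imread("pics/side0.png")
r=lambda im,x,y,w,h:cv2.resize(im[y:y+h,x:x+w],(400,300),interpolation=cv2.INTER_CUBIC)
cv2.imwrite("pics/crop.png",np.vstack([np.hstack([r(t,200,180,120,90),r(t,340,175,120,90)]),np.hstack([r(s,220,170,100,75),r(s,240,275,120,90)])]))
Pt=cloud("top",np.load("top0.npy")); Ps=cloud("side",np.load("side0.npy"))
np.set_printoptions(precision=4,suppress=True)
# silver blobs in top: height > 8mm region
for nm,P,(x,y,w,h) in(("big top",Pt,(250,195,55,45)),("small top",Pt,(203,195,40,30)),("big side",Ps,(250,203,30,45)),("small side",Ps,(250,180,25,22))):
    Q=P[y:y+h,x:x+w].reshape(-1,3); Q=Q[Q[:,2]>0.006]
    print(nm,len(Q),"z",np.percentile(Q[:,2],[50,95,99]))
    for lo,hi in((.01,.045),(.045,.058),(.058,.075)):
        q=Q[(Q[:,2]>lo)&(Q[:,2]<hi)]
        if len(q)>8:
            rr=cv2.minAreaRect((q[:,:2]*1000).astype(np.float32)); print(lo,len(q),rr)
q=Pt[175:265,345:450].reshape(-1,3); q=q[(q[:,2]>.024)&(q[:,2]<.036)]
print("insert",cv2.minAreaRect((q[:,:2]*1000).astype(np.float32)))
E
```

```text
big top 470 z [0.0441 0.0647 0.0663]
0.01 228 ((516.3403930664062, -72.32432556152344), (78.61333465576172, 105.51531982421875), 1.4105221033096313)
0.045 147 ((495.8458251953125, -55.147125244140625), (82.32028198242188, 26.672670364379883), 66.23924255371094)
0.058 72 ((502.4294738769531, -58.092281341552734), (29.073686599731445, 11.363582611083984), 65.0027847290039)
small top 167 z [0.0344 0.0453 0.0466]
0.01 150 ((519.5230712890625, 65.96810150146484), (19.54546356201172, 56.99555969238281), 9.498724937438965)
0.045 14 ((513.8928833007812, 65.77075958251953), (6.344699859619141, 16.45819854736328), 13.72293472290039)
big side 484 z [0.0412 0.0634 0.0653]
0.01 282 ((505.261962890625, -29.774261474609375), (144.3299560546875, 32.11918258666992), 70.70210266113281)
0.045 118 ((497.5513000488281, -56.82474899291992), (83.76708221435547, 23.584781646728516), 66.4533920288086)
0.058 58 ((503.6014404296875, -57.385398864746094), (32.40644073486328, 12.105400085449219), 63.854896545410156)
small side 150 z [0.0301 0.0441 0.0454]
0.01 140 ((518.6123657226562, 66.52967071533203), (19.91468048095703, 60.34941482543945), 7.3055243492126465)
insert ((503.2409973144531, -344.7110290527344), (187.5198211669922, 137.72555541992188), 75.9029769897461)
```

View pics/crop.png

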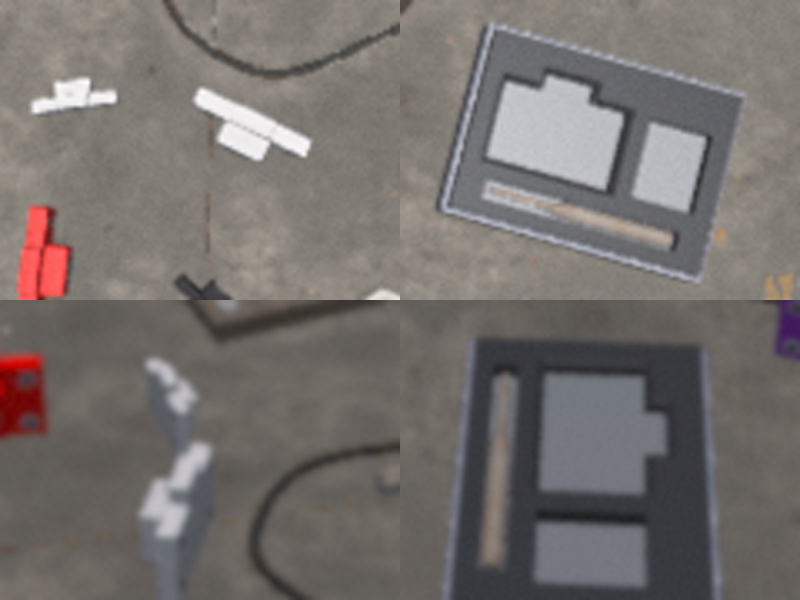

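The crop shows the large silver T standing with its lug up and the boss facing the robot, slightly to +y. The insert's T lug points away from the robot, along +x. Next I'll measure the cutout floor and check the cable.

```bash
cat > cut.py <<'E'
from h import *
def cutout(n,img,d):
    # T floor: light grey component inside insert
    roi=(350,180,90,80) if n=="top" else (250,280,95,105)
    x,y,w,h=roi; g=cv2.cvtColor(img,cv2.COLOR_BGR2GRAY)[y:y+h,x:x+w]
    th,m=cv2.threshold(g,0,255,cv2.THRESH_OTSU)
    if n=="top": m=((g>130)*255).astype(np.uint8)
    k,lab,st,c=cv2.connectedComponentsWithStats(m)
    for i in range(1,k):
        if st[i][4]>400:
            cs,_=cv2.findContours((lab==i).astype(np.uint8),cv2.RETR_EXTERNAL,cv2.CHAIN_APPROX_NONE)
            q=plane(n,cs[0][:,0]+[x,y],.020)[:,:2]*1000
            yield st[i].tolist(),(c[i]+[x,y]).round(1),cv2.minAreaRect(q.astype(np.float32)),q
E
python3 - <<'E'
from cut import *
for n in("top","side"):
    im=cv2.imread(f"pics/{n}0.png"); d=np.load(n+"0.npy")
    for a in cutout(n,im,d): print(n,a[:3])
    P=cloud(n,d)
    # rows across T in insert frame, from depth: floor z<0.025
    c,s=np.cos(np.deg2rad(-14.1)),np.sin(np.deg2rad(-14.1))
    q=P.reshape(-1,3)-[.5032,-.3447,0]; l=np.c_[q[:,:2]@[[c,-s],[s,c]],q[:,2]]*1000
    l=l[(abs(l[:,0])<66)&(abs(l[:,1])<91)&(l[:,2]<25.5)&(l[:,2]>10)&(l[:,0]>-38)]
    T=l[l[:,1]>-14]; body=T[T[:,0]<20]
    print(n,"depth T x",np.percentile(T[:,0],[1,99]),"y",np.percentile(T[:,1],[1,99]),np.percentile(l[:,2],[5,50,95]))
im=cv2.imread("pics/top0.png"); P=cloud("top",np.load("top0.npy"))
for u in range(266,306,6):
    col=im[185:208,u].sum(1); v=185+col.argmin(); print(u,v,P[v,u].round(4),P[v-5,u].round(4)[2])
E
```

```text
top ([0, 0, 90, 80, 1462], array([382.5, 228.6]), ((506.1143798828125, -338.0928649902344), (185.6559600830078, 212.6864471435547), 1.6216398477554321))
top ([16, 18, 41, 34, 948], array([386.3, 214.2]), ((520.62841796875, -319.394775390625), (87.19551849365234, 67.24459838867188), 75.94225311279297))
top ([59, 32, 23, 27, 420], array([420. , 224.9]), ((494.61517333984375, -397.83428955078125), (41.43721008300781, 55.27079772949219), 75.79656982421875))
top depth T x [-22.81080597  44.71483271] y [-13.11620169  90.18769761] [17.81748108 20.59023088 24.04474758]
side ([0, 0, 95, 105, 3288], array([301.1, 328.8]), ((511.85498046875, -343.4332275390625), (231.55177307128906, 185.70933532714844), 78.69944763183594))
side ([14, 17, 11, 58, 425], array([269.2, 325.9]), ((461.32354736328125, -327.23040771484375), (129.67372131347656, 14.116814613342285), 76.39373016357422))
side ([32, 17, 38, 37, 1172], array([298.7, 315. ]), ((521.1585693359375, -316.6264343261719), (83.76260375976562, 67.83502960205078), 75.5625228881836))
side ([30, 62, 34, 19, 610], array([296.7, 351.1]), ((496.2408752441406, -393.35888671875), (36.78681182861328, 56.89847946166992), 78.5202865600586))
side depth T x [-22.80299825  44.11530903] y [-8.47646785 74.89720298] [18.30949259 20.36504037 23.86158043]
266 196 [ 0.5525 -0.0347  0.0117] 0.0032
272 200 [ 0.5434 -0.0492  0.0116] -0.0018
278 201 [ 0.5412 -0.0634  0.0141] 0.005
284 202 [ 0.5395 -0.0778  0.0113] 0.0025
290 201 [ 0.5421 -0.0918  0.0139] -0.0025
296 198 [ 0.549  -0.1054  0.0202] -0.0021
302 196 [ 0.5547 -0.1198  0.0151] 0.0031
```

Emit:
{"name": "apply_moves", "arguments": {"targets": [[[0.5,0.9,0,7,-1],[0.5,0.9,0,7,-1],[0.5,0.9,0,7,-1],[0.5,0.9,0,7,-1]]]}}

```text
clock: 0.43
eef_pos: [0.2897, -0.3083, 0.2478]
tool_rot: [0.895, 0.447, -0.0, -0.001]
ft_force: [1.4, -0.3, -0.3]
grip_width: 0.0386
grasp_force: 0.0
```

```bash
python3 - <<'E'
from h import *
o=get_obs(); print(o["joint_pos"],o["eef_pos"])
b=np.array([np.cos(np.deg2rad(155)),np.sin(np.deg2rad(155))]); L=np.array([.5030,-.0578])
for k in(.07,.03,.0205,.0): print(k,L+b*k,(L+b*k-np.array(o["eef_pos"])[:2])/.04)
E
```

```text
[-8.16476306e-01  8.94284816e-02 -1.79754740e-01  1.30272681e+00
  1.86478522e-04  1.39921687e+00] [ 0.2897454  -0.30826071  0.24775035]
0.07 [ 0.43955845 -0.02821672] [3.74532643 7.00109972]
0.03 [ 0.47581077 -0.04512145] [4.65163421 6.57848146]
0.0205 [ 0.48442069 -0.04913633] [4.86688231 6.47810962]
0.0 [ 0.503  -0.0578] [5.33136505 6.26151776]
```

Emit:
{"name": "apply_moves", "arguments": {"targets": [[[0.47,0.875,0,6,-1],[0.47,0.875,0,6,-1],[0.47,0.875,0,0,-1],[0.47,0.875,0,0,-1],[0.47,0.875,0,0,-1],[0.47,0.875,0,0,-1],[0.46,0.875,0,0,-1],[0.46,0.875,0,0,-1]]]}}

```text
clock: 1.1
eef_pos: [0.4395, -0.0279, 0.2481]
tool_rot: [0.844, 0.536, -0.0, -0.0]
ft_force: [0.5, -1.1, 0.2]
grip_width: 0.0
grasp_force: 0.0
```

Emit:
{"name": "apply_moves", "arguments": {"targets": [[[0,0,-0.9,0,-1],[0,0,-0.9,0,-1],[0,0,-0.9,0,-1],[0,0,-0.9,0,-1],[0,0,-0.7,0,-1],[0,0,0,0,-1],[0,0,0,0,-1]]]}}

```text
clock: 1.68
eef_pos: [0.4376, -0.0298, 0.0752]
tool_rot: [0.844, 0.536, -0.002, -0.001]
ft_force: [-0.1, -0.1, 1.3]
grip_width: -0.0001
grasp_force: 0.0
```

```bash
python3 - <<'E'
from h import *
for n in("side","top"):
    p,d=imaging.camera(n); cv2.imwrite(f"pics/{n}1.png",p); np.save(n+"1.npy",d)
s=cv2.imread("pics/side1.png"); t=cv2.imread("pics/top1.png")
r=lambda im,x,y,w,h:cv2.resize(im[y:y+h,x:x+w],(400,300),interpolation=cv2.INTER_CUBIC)
cv2.imwrite("pics/c1.png",np.hstack([r(t,220,180,120,90),r(s,200,170,120,90)]))
o=get_obs(); print(o["eef_pos"],o["tool_rot"],o["grip_width"],o["joint_pos"])
E
```

```text
[ 0.44065945 -0.03005482  0.07781558] [8.44382398e-01 5.35739591e-01 9.77817240e-04 7.06758031e-04] -0.00030837303876928864 [-6.81106747e-02  2.84080038e-01 -4.24110909e-01  8.60192457e-01
  1.84240651e-05  1.94271428e+00]
```

View pics/c1.png

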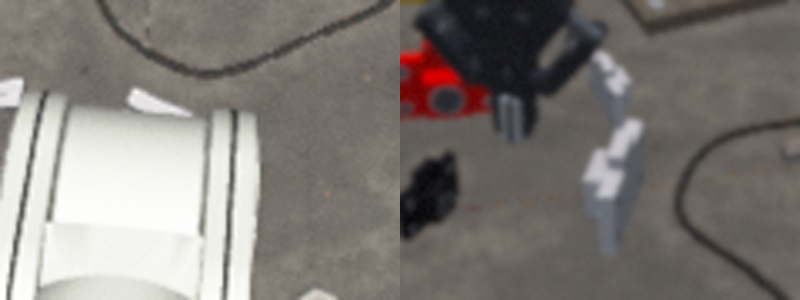

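The side view shows the shut fingers at about (514,115), in front of the lug at about (628,130), with the cover still standing. I'll lower a little, close in and push gently.

Emit:
{"name": "apply_moves", "arguments": {"targets": [[[0,0,-0.1,0,-1],[0.45,-0.21,0,0,-1],[0.45,-0.21,0,0,-1],[0,0,0,0,-1],[0,0,0,0,-1],[0,0,0,0,-1]]]}}

```text
clock: 2.28
eef_pos: [0.4754, -0.0467, 0.0731]
tool_rot: [0.844, 0.536, 0.0, 0.0]
ft_force: [-0.4, 0.8, -0.3]
grip_width: 0.0
grasp_force: 0.0
```

Emit:
{"name": "apply_moves", "arguments": {"targets": [[[0.068,-0.032,0,0,-1],[0.068,-0.032,0,0,-1],[0.068,-0.032,0,0,-1],[0.068,-0.032,0,0,-1],[0.068,-0.032,0,0,-1],[0.068,-0.032,0,0,-1]]]}}

```text
clock: 2.78
eef_pos: [0.4919, -0.0545, 0.0723]
tool_rot: [0.844, 0.536, 0.0, -0.0]
ft_force: [-0.4, 0.5, 0.2]
grip_width: -0.0
grasp_force: 0.1
```

```bash
cat > chk.py <<'E'
from h import *
P={}
for n in("side","top"):
    p,d=imaging.camera(n); cv2.imwrite(f"pics/{n}2.png",p); np.save(n+"2.npy",d); P[n]=cloud(n,d)
q=P["side"][195:255,240:300].reshape(-1,3); q=q[(q[:,2]>.02)&(q[:,1]<-.02)&(q[:,0]>.45)]
print(len(q),np.percentile(q,[50,98,99.5],axis=0).round(4).tolist())
for lo,hi in((.045,.057),(.059,.07)):
    k=q[(q[:,2]>lo)&(q[:,2]<hi)]
    if len(k)>5: print(lo,cv2.minAreaRect((k[:,:2]*1000).astype(np.float32)))
o=get_obs(); print(o["eef_pos"],o["ft_force"],o["clock"])
s=cv2.imread("pics/side2.png")
cv2.imwrite("pics/c2.png",cv2.resize(s[170:260,200:320],(480,360),interpolation=cv2.INTER_CUBIC))
E
python3 chk.py
```

```text
791 [[0.4945, -0.066, 0.0689], [0.5276, -0.0308, 0.123], [0.5584, -0.0242, 0.125]]
0.045 ((501.2605895996094, -58.4041748046875), (85.80179595947266, 28.678123474121094), 63.9582405090332)
0.059 ((499.4954833984375, -62.173789978027344), (40.797672271728516, 29.198652267456055), 10.67562198638916)
[ 0.49222752 -0.05460301  0.07229675] [0.45641591 0.45087489 0.52713607] 2.8833
```

View pics/c2.png

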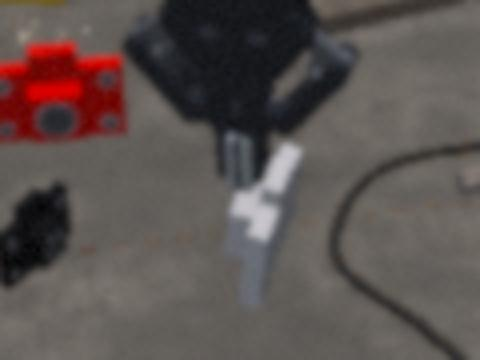

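The fingers touch the lug at crop (245,180) and the cover has begun to lean. I'll keep pushing.

Emit:
{"name": "apply_moves", "arguments": {"targets": [[[0.068,-0.032,0,0,-1],[0.068,-0.032,0,0,-1],[0.068,-0.032,0,0,-1],[0.068,-0.032,0,0,-1],[0,0,0,0,-1],[0,0,0,0,-1]]]}}

```text
clock: 3.38
eef_pos: [0.5027, -0.0596, 0.0723]
tool_rot: [0.844, 0.536, 0.0, 0.0]
ft_force: [-0.7, -1.1, 0.5]
grip_width: -0.0001
grasp_force: 0.0
```

```bash
python3 chk.py
```

```text
1016 [[0.5157, -0.0727, 0.0437], [0.5574, -0.0414, 0.1241], [0.56, -0.0346, 0.1271]]
0.045 ((530.8414916992188, -72.92903900146484), (46.65283966064453, 22.777454376220703), 4.444421768188477)
0.059 ((502.5400085449219, -66.28536987304688), (14.165345191955566, 29.044754028320312), 88.76649475097656)
[ 0.50232048 -0.05947722  0.07220232] [0.49691163 0.33128237 0.01574974] 3.4833
```

View pics/c2.png

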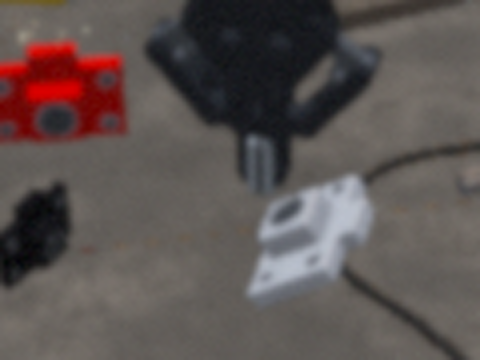

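The cover is on its back with the boss up (crop (295,215)), lying across the cable at (370,180)–(345,275). I'll raise the arm and measure the tilt.

Emit:
{"name": "apply_moves", "arguments": {"targets": [[[-0.3,0.2,0.9,0,-0.1],[-0.6,0.6,0.9,0,-0.1],[-0.9,0,0.9,0,-0.1],[-0.9,0,0.5,0,-0.1],[-0.9,0,0,0,-0.1],[0,0,0,0,-0.1]]]}}

```text
clock: 3.98
eef_pos: [0.3616, -0.0308, 0.1879]
tool_rot: [0.844, 0.536, -0.002, -0.002]
ft_force: [-1.4, -0.2, -0.9]
grip_width: 0.0383
grasp_force: 0.0
```

```bash
cat > lie.py <<'E'
from h import *
import sys
np.set_printoptions(precision=4,suppress=True)
cx,cy=map(float,sys.argv[1:3]); rad=float(sys.argv[3]); z0=float(sys.argv[4]); tag=sys.argv[5]
for n in("top","side"):
    p,d=imaging.camera(n); cv2.imwrite(f"pics/{n}_{tag}.png",p); np.save(f"{n}_{tag}.npy",d)
    P=cloud(n,d); dist=np.hypot(P[...,0]-cx,P[...,1]-cy)
    h=cv2.cvtColor(p,cv2.COLOR_BGR2GRAY)
    m=((dist<rad)&(h>110)).reshape(-1); q=P.reshape(-1,3)[m]; q=q[(q[:,2]>z0+.005)&(q[:,2]<z0+.06)]
    pl=q[(q[:,2]<z0+.021)]; bs=q[q[:,2]>z0+.0235]
    for nm,k in(("plate",pl),("boss",bs)):
        if len(k)<20: continue
        for _ in range(3):
            A=np.c_[k[:,:2]-[cx,cy],np.ones(len(k))]; c=np.linalg.lstsq(A,k[:,2],rcond=None)[0]; k=k[abs(k[:,2]-A@c)<.004]
        r=cv2.minAreaRect((k[:,:2]*1000).astype(np.float32))
        print(n,nm,len(k),"z",np.median(k[:,2]).round(4),"slope",c[:2],"rect",np.round(r[0],1),np.round(r[1],1),round(r[2],1))
o=get_obs(); print(o["eef_pos"],o["clock"],o["grip_width"])
E
python3 lie.py .532 -.071 .06 0 lie
```

```text
top plate 604 z 0.012 slope [-0.0049 -0.0025] rect [540.1 -69.7] [93.  64.3] 66.1
top boss 157 z 0.0283 slope [-0.0185 -0.0085] rect [532.7 -71.3] [33.5 33.8] 65.5
side plate 418 z 0.012 slope [-0.0031  0.011 ] rect [539.1 -72.7] [90.3 64.2] 65.3
side boss 135 z 0.0277 slope [0.0406 0.0325] rect [533.1 -70.8] [38.8 33.9] 67.0
[ 0.3677 -0.0312  0.1885] 4.0833 0.03845558216404884
```

It lies flat: plate at 12 mm, boss at 28 mm and centred at (0.533,-0.071), so the cable is only scenery. I'll go in for the grasp.

Emit:
{"name": "apply_moves", "arguments": {"targets": [[[0.83,-0.2,0,0.7,0.22],[0.83,-0.2,0,0,0.22],[0.83,-0.2,-0.2,0,0.22],[0.82,-0.2,-0.4,0,0.22],[0.82,-0.2,-0.5,0,0.22],[0,0,-0.9,0,0.22],[0,0,-0.7,0,0.22],[0,0,0,0,0.22]]]}}

```text
clock: 4.75
eef_pos: [0.5306, -0.0709, 0.073]
tool_rot: [0.841, 0.541, -0.005, -0.004]
ft_force: [-0.6, 0.9, -0.9]
grip_width: 0.0521
grasp_force: 0.0
```

Emit:
{"name": "apply_moves", "arguments": {"targets": [[[0,0,0,0,0.22],[0,0,0,0,0.22],[0,0,0,0,0.22]]]}}

```text
clock: 5.0
eef_pos: [0.5359, -0.0715, 0.0823]
tool_rot: [0.841, 0.541, 0.002, 0.001]
ft_force: [0.1, 0.3, 0.5]
grip_width: 0.0522
grasp_force: 0.0
```

Emit:
{"name": "apply_moves", "arguments": {"targets": [[[0,0,-0.4,0,0.22],[0,0,-0.4,0,0.22],[0,0,-0.25,0,0.22],[0,0,-0.1,0,0.22],[0,0,0,0,0.22],[0,0,0,0,0.22],[0,0,0,0,0.22]]]}}

```text
clock: 5.58
eef_pos: [0.535, -0.0714, 0.0352]
tool_rot: [0.841, 0.541, 0.001, 0.001]
ft_force: [-0.0, -0.2, 0.6]
grip_width: 0.0522
grasp_force: 0.0
```

Emit:
{"name": "apply_moves", "arguments": {"targets": [[[-0.05,0,-0.05,0,0.22],[0,0,0,0,-0.1],[0,0,0,0,-0.3],[0,0,0,0,-0.6],[0,0,0,0,-1],[0,0,0,0,-1],[0,0,0,0,-1]]]}}

```text
clock: 6.17
eef_pos: [0.5322, -0.0713, 0.0327]
tool_rot: [0.841, 0.541, 0.0, 0.0]
ft_force: [-1.8, 0.1, 5.4]
grip_width: 0.0325
grasp_force: 60.9
```

Emit:
{"name": "apply_moves", "arguments": {"targets": [[[0,0,0.1,0,-1],[0,0,0.3,0,-1],[0,0,0.6,0,-1],[0,0,0.8,0,-1],[0,0,0,0,-1],[0,0,0,0,-1],[0,0,0,0,-1]]]}}

```text
clock: 6.75
eef_pos: [0.5314, -0.0712, 0.1033]
tool_rot: [0.841, 0.541, -0.0, -0.0]
ft_force: [-0.5, 0.9, -3.2]
grip_width: 0.0327
grasp_force: 60.1
```

Emit:
{"name": "apply_moves", "arguments": {"targets": [[[-0.05,-0.5,0,1.3,-1],[-0.05,-0.8,0,1.3,-1],[-0.06,-0.9,0,1.3,-1],[-0.05,-0.9,0,1.3,-1],[-0.05,-0.9,0,1.3,-1],[-0.05,-0.9,0,1.3,-1],[-0.06,-0.8,0,1.3,-1],[-0.05,-0.46,0,1.3,-1]]]}}

```text
clock: 7.42
eef_pos: [0.5134, -0.3207, 0.1015]
tool_rot: [0.789, 0.614, -0.001, -0.001]
ft_force: [0.3, -0.2, -1.5]
grip_width: 0.0323
grasp_force: 60.0
```

Emit:
{"name": "apply_moves", "arguments": {"targets": [[[0,0,-0.2,0,-1],[0,0,-0.2,0,-1],[0,0,0,0,-1],[0,0,0,0,-1],[0,0,0,0,-1],[0,0,0,0,-1],[0,0,0,0,-1]]]}}

```text
clock: 8.0
eef_pos: [0.5158, -0.317, 0.0886]
tool_rot: [0.788, 0.615, 0.0, 0.0]
ft_force: [-0.5, 0.4, -1.9]
grip_width: 0.0325
grasp_force: 60.0
```

```bash
python3 - <<'E'
from h import *
np.set_printoptions(precision=4,suppress=True)
p,d=imaging.camera("side"); cv2.imwrite("pics/s4.png",p); P=cloud("side",d)
e=np.mean([get_obs()["eef_pos"]],0); o=get_obs(); print(o["eef_pos"],o["tool_rot"],o["ft_force"],o["clock"])
q=P[270:385,240:350]; g=cv2.cvtColor(p,cv2.COLOR_BGR2GRAY)[270:385,240:350]
m=(q[...,2]>.05)&(q[...,2]<.066)&(g>110); k=q[m]
print(len(k),np.median(k[:,2]),cv2.minAreaRect((k[:,:2]*1000).astype(np.float32)))
cv2.imwrite("pics/c4.png",cv2.resize(p[240:390,220:370],(600,600),interpolation=cv2.INTER_CUBIC))
E
```

```text
[ 0.5157 -0.3172  0.0886] [0.7882 0.6154 0.0002 0.0004] [-0.1192  0.2628 -1.7827] 8.05
104 0.06339721407619947 ((522.0640869140625, -324.96575927734375), (89.56260681152344, 60.402217864990234), 52.888309478759766)
```

View pics/c4.png

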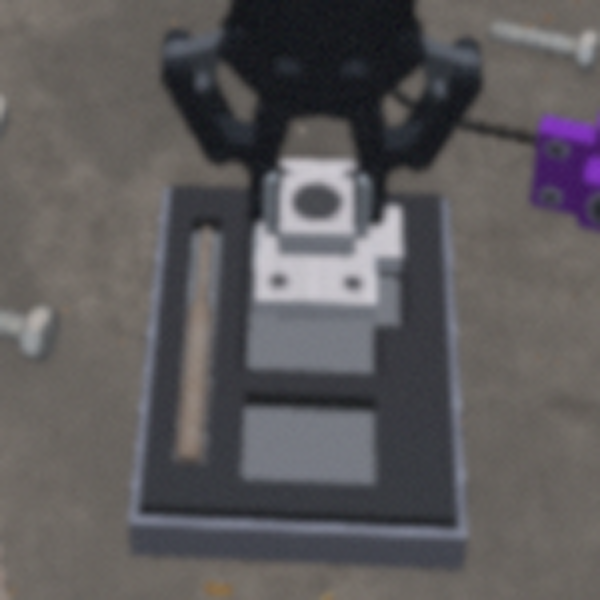

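The cover hangs level over the T cutout (crop (320,260)), lug to the right and aligned with it. I'll lower it.

Emit:
{"name": "apply_moves", "arguments": {"targets": [[[-0.02,-0.01,-0.2,0,-1],[0,0,-0.2,0,-1],[0,0,-0.15,0,-1],[0,0,-0.1,0,-1],[0,0,-0.1,0,-1],[0,0,-0.07,0,-1],[0,0,0,0,-1],[0,0,0,0,-1]]]}}

```text
clock: 8.72
eef_pos: [0.5144, -0.3181, 0.0551]
tool_rot: [0.789, 0.615, -0.0, -0.0]
ft_force: [-0.4, -0.3, -3.0]
grip_width: 0.0323
grasp_force: 60.0
```

Emit:
{"name": "apply_moves", "arguments": {"targets": [[[0,0,-0.03,0,-1],[0,0,-0.03,0,-1],[0,0,0,0,-1],[0,0,0,0,-1]]]}}

```text
clock: 9.05
eef_pos: [0.5145, -0.3181, 0.053]
tool_rot: [0.789, 0.615, 0.0, 0.0]
ft_force: [-1.3, 0.4, -1.8]
grip_width: 0.0324
grasp_force: 60.0
```

No contact force, and about 0.3 mm above the floor. I'll release and rise.

Emit:
{"name": "apply_moves", "arguments": {"targets": [[[0,0,-0.01,0,-0.1],[0,0,0,0,0.1],[0,0,0,0,0.2],[0,0,0,0,0.2],[0,0,0,0,0.2],[0,0,0.3,0,0.2],[0,0,0.6,0,0.2],[0,0,0.9,0,0.2]]]}}

```text
clock: 9.72
eef_pos: [0.5121, -0.3166, 0.1217]
tool_rot: [0.789, 0.615, -0.001, -0.004]
ft_force: [-0.2, -0.9, -0.2]
grip_width: 0.051
grasp_force: 0.0
```

Emit:
{"name": "apply_moves", "arguments": {"targets": [[[-0.8,0.3,0.5,0,0.2],[-0.9,0.3,0.2,0,0.2],[-0.9,0.3,0,0,0.2],[-0.9,0.3,0,0,0.2],[-0.5,0.3,0,0,0.2],[0,0,0,0,0.2],[0,0,0,0,0.2]]]}}

```text
clock: 10.3
eef_pos: [0.3537, -0.2578, 0.1531]
tool_rot: [0.789, 0.615, 0.0, 0.001]
ft_force: [0.6, -0.4, 0.3]
grip_width: 0.0513
grasp_force: 0.0
```

```bash
python3 lie.py .515 -.318 .06 .02 end; python3 -c "
from h import *
t=cv2.imread('pics/top_end.png');s=cv2.imread('pics/side_end.png')
r=lambda im,x,y,w,h:cv2.resize(im[y:y+h,x:x+w],(400,400),interpolation=cv2.INTER_CUBIC)
cv2.imwrite('pics/c5.png',np.hstack([r(t,345,170,100,100),r(s,240,275,110,110)]))"
```

```text
top plate 710 z 0.0321 slope [ 0.0234 -0.0078] rect [ 508.1 -315.6] [106.2 104.9] 38.5
top boss 165 z 0.0486 slope [-0.0171 -0.0016] rect [ 514.5 -317.4] [34.1 34.3] 77.1
side plate 873 z 0.0321 slope [ 0.0215 -0.01  ] rect [ 507.7 -314.8] [92.7 90.3] 74.0
side boss 219 z 0.0479 slope [0.0094 0.0107] rect [ 515.3 -318. ] [37.5 32.8] 75.9
[ 0.3556 -0.2588  0.1531] 10.4 0.05181181161234669
```

View pics/c5.png

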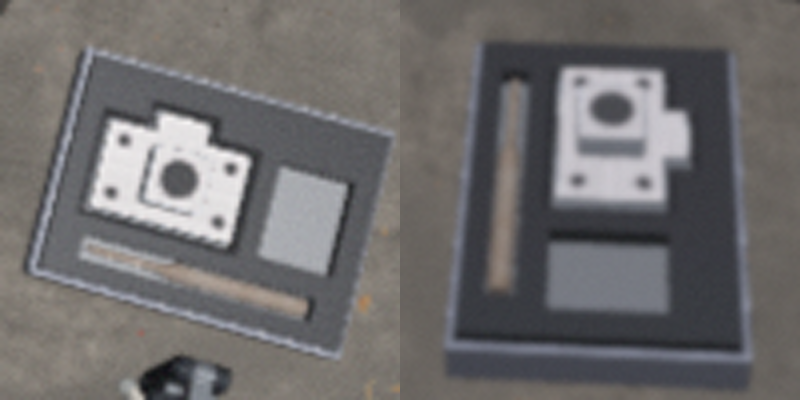

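The cover sits home in the T cutout at left crop (170,180): boss top at 48 mm, centre within 1 mm of target, gripper clear. I'll hand in.

```bash
python3 -c "
from h import *
print(order.job_done())"
```

```text
the job is handed in; nothing more can be done
None
```

The cover was tipped onto its back, picked up by the boss and laid home in the T-shaped cutout, where the cameras put it within about 1 mm of its place; the job is handed in, with no verdict returned.

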